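# Third hand at the butt-joint jig

## Robot

A 6-joint arm with a two-finger parallel gripper is mounted at the origin on the work surface; the furniture and walls round the work are solid. World frame = base frame: x ahead of the robot, y to its left, z up, the work surface at z = 0. Lengths are in m, angles in rad, forces in N, time in s.
With the tool pointing down it reaches from about 0.35 to 0.975 m from the base axis. Payload 4.9 kg.
Tool frame: the origin (TCP) lies on the mounting face of the last link; the fingertips stand 173 mm ahead of it and the grasp point (between the pads) lies 155 mm ahead of it; z points along the fingers, y is the line along which they close (so a half turn about z gives the same grasp; the last joint's range is limited). The gripper opens to 85 mm and grips with 20 to 120 N. Pads are 22 mm wide; open, the fingers measure 114 mm over their backs; the gripper's body (76 mm by 85 mm) begins 54 mm behind the grasp point. The pads swing forward as they close: fully open they stand 13 mm farther back than shut.
Start: joints at [-1.435, 0.053, 1.613, -0, 1.476, -0.119], TCP at [0.158, -0.605, 0.405] pointing down, gripper open.
Joint ranges: [-3.01, 3.01], [-1.01, 2.22], [0.06, 2.58], [-1.02, 4.17], [0.09, 2.62], [-3.14, 3.14]. Speed limits (rad/s): [2.57, 2.57, 3.14, 3.14, 3.14, 3.14].

## Interface

Orientations are given as a rotation vector (axis times angle).
In Python, from station import monitor, eyes, finish_job gives the robot as it stands. The module is installed in compiled form; this text tells all that it offers.
- The arm moves only by the tool step_arm, never from a script. Its argument "commands" is a list of rows, each a list of 3 entries, a list of its own where there are three numbers: the opening in per cent of the stroke, from 0 (shut) to 100 (fully open), then the shift along the tool's x, y, z in mm, then the turn about the tool's z in degrees. In form: [[hand, [x, y, z], yaw], ...]. A call has 1 to 12 rows; each row is the pose to reach, as a shift and turn from the pose commanded when the call began, along the tool's axes at that moment; what a row does not reach only later rows make up. A row lasts 1/8 s, in which the tool goes at most 62.5 mm and 10.7 degrees, less where a joint would pass 70% of its speed; a pose out of reach is approached as far as the arm can. A call with a gripper value outside its range is refused whole. The fingers move at their own pace and stop on an object; "squeeze" is the grip in N (left out, the last holds). Time passes only in rows, so rows that repeat a pose let the fingers close. It gives the time, the measured TCP pose, the force, the opening and the grip force at its end, in the units of the state.
- monitor.get_obs(): the state, without advancing time (a new reading comes with each control period).
- eyes.get_image(name): name is "scene" or "side" or "wrist"; returns the picture (420x560x3 uint8, red, green, blue); there is no depth.
- eyes.camera_info(name): a dict with "camera_matrix" (3x3 intrinsics, pixels), "extrinsics" (4x4, takes a point from camera to world coordinates). Camera axes: x right, y down, z forward; pixel columns grow to the right and rows downward; lengths in m; the calibration is good to about 2 mm. A picture is of the moment at which its call begins: read the wrist's pose just before it. camera_info takes no time and is no camera call; for the wrist camera it gives the pose at the moment of the call.
- finish_job(): hands the job in; it is judged then, once.
The state is a dict: "t": time; "q": joint angles; "dq": joint speeds; "effort": joint torques, N m; "tool_pos": TCP position; "tool_rot": TCP orientation; "contact_force": force on the tool from outside, world axes, zero at the start; "wrist_torque": the same for the moment, N m; "opening": finger opening in m; "grip_force": force on a finger pad.
Only numpy, scipy, OpenCV 4.12 (cv2) and the standard library are available. Lean on these libraries where they do the work, as an engineer would, in place of code of your own. Each camera call takes 0.05 s, during which the arm holds its last target. There are 200 camera calls.

## Task

Take the finished long pine block out of the saw's shallow grey catch tray (leave the short offcut in it) and set it flat on the plywood jig, lengthwise between the two red guide lines. Then gently push its end squarely against the spring-backed wooden stile until the black pointers stand in the green part of the scale, never running the stile back to its end stop, and finish while still holding the block pressed there, so that a colleague can pin the joint. Push with the block only, keep the gripper off the jig, and do not disturb the glue bottle.

Things in the scene. Friction and masses are not known exactly. Their poses are not given: they have to be found in the camera images.
- pine_block: finished pine block, brown wood, 45 (its x) x 90 (its y, the grain) x 36 mm high, about 0.12 kg; origin at the centre of its underside, z up. It lies flat in the tray with its y axis roughly along the tray's x (away from the robot), in the near or the far half. Grip it across its 45 mm sides
- offcut: short pine offcut, pale wood, 45 (its x) x 50 (its y) x 36 mm high; origin at the centre of its underside. Lies in the other half of the tray, about 10 cm nearer or farther than the pine block; stays in the tray
- tray: fixed shallow grey catch tray, open on top, 236 (x, pointing away from the robot) x 100 (y) mm, floor 3 mm thick, rim 8 mm high; origin at the centre of its underside. Between tray and jig stands a blue drawer cabinet 160 mm high: carry the block over it or round its front
- jig: fixed butt-joint jig; origin: centre of the underside of its plywood base, 200 (x) x 120 (y) x 12 mm thick. x is the pushing direction. Red guide lines along x, 34 mm either side of y = 0, from x = -97 to the stile. Aluminium back block and spring sleeves behind the stile (x = 65 to 98, up to z = 48). Beside the stile flat scales: white, green, red in the push direction
- stile_face (a point): centre of the front face of the stile, the wooden crosspiece 84 (y) x 22 (x) x 35 mm high that slides 1 mm above the jig's base, on springs; the block is pressed with its end on this face. At rest it lies at x = 5, y = 0, z = 30 mm in the jig's frame and moves with the stile; axes as the jig's
- stile (a joint): travel of the stile along the jig's +x in m: 0 at rest, 0.030 at its hard end stop. A spring of 600 N/m pushes it back (6 N at 0.010, 9 N at 0.015, 12 N at 0.020). The black pointers on the stile stand in the green from 0.010 to 0.020
- glue_bottle: glue bottle with a pointed cap, 46 mm across, 130 mm tall, standing beyond the right end of the tray; bystander, origin at its foot

How it is judged:
On the way, in this order (a step that is already met when the one before it is completed fails the run):
1. the pine block is lifted clear of the tray (z of pine_block in the frame of tray above 0.04 m), for 0.1 s.
2. the pine block lies flat on the jig, between the guide lines (z of pine_block in the frame of jig between 0.008 and 0.016 m and angle between pine_block's own z axis and vertical below 0.1 rad and y of pine_block in the frame of jig between -0.013 and 0.013 m and x of pine_block in the frame of jig between -0.1 and 0 m), for 0.1 s.
At the end, for the whole second after the job is handed in: Gripper still holding the block at rest, flat on the jig (within 4 mm, tilt < 0.10 rad), within 13 mm of the middle line and 0.10 rad of square, pressing the stile back 9.5 to 20.5 mm (about 6 to 12 N) through the last second; robot not touching the jig; offcut in the tray (z of pine_block in the frame of jig between 0.008 and 0.016 m and angle between pine_block's own z axis and vertical below 0.1 rad and y of pine_block in the frame of jig between -0.013 and 0.013 m and angle between the y axis of pine_block and the x axis of jig, either way round below 0.1 rad and value of joint stile between 0.0095 and 0.0205 m and x of pine_block in the frame of stile_face between -0.05 and -0.04 m and contact force between pine_block and stile between 5 and 13.5 N and contact force between the fingers and pine_block above 2 N and contact force between each of the arm, the fingers and jig below 0.5 N and linear speed of pine_block below 0.01 m/s and z of offcut in the frame of tray below 0.012 m and x of offcut in the frame of tray between -0.118 and 0.118 m and y of offcut in the frame of tray between -0.05 and 0.05 m); the arm keeps its last pose, push and grip.
It fails at once if the stile is run back to its end stop (value of joint stile above 0.028 m).
It fails at once if the robot pushes the jig itself (contact force between any of the arm, the fingers and jig above 8 N).
It fails at once if the glue bottle is disturbed (distance of glue_bottle from where it was at the start of the episode above 0.03 m).
It fails at once if the offcut leaves the tray (not (z of offcut in the frame of tray below 0.03 m)).
It also fails if it takes over 54 s, if anything falls off the work surface, if the arm or the gripper's body presses on something with over 40 N, if the wrist force passes 120 N, or if a joint passes its speed limit or range.

## Working session

There is one attempt and no reset: what is moved stays moved. The work goes in short steps, Python scripts to look and compute and a tool call to move; the robot and the scene stay as the last step left them, time stands still between calls to the robot, and variables do not carry over. Pictures are saved under pics/ and viewed, at most 10 in all, crops included, and the job is handed in when it is done.

Besides the shell and the picture viewer there is one more tool, called after ">>>" in YAML: its name, and indented under it one key for each argument. step_arm: Moves the arm, as the interface text tells. Its arguments: {"type":"object","properties":{"commands":{"type":"array"},"squeeze":{"type":"number"}},"required":["commands"]}

```bash
mkdir -p pics; cat > h.py <<'E'
import numpy as np, cv2
from scipy.spatial.transform import Rotation as R
from station import monitor, eyes, finish_job
def snap(n,f):
    im=eyes.get_image(n); cv2.imwrite(f'pics/{f}.png',im[:,:,::-1]); return im
def ray(n,px,z,info=None):
    i=info or eyes.camera_info(n); K=np.array(i['camera_matrix']);T=np.array(i['extrinsics'])
    p=np.c_[np.atleast_2d(px).astype(float),np.ones(len(np.atleast_2d(px)))]
    d=(T[:3,:3]@np.linalg.inv(K)@p.T).T; o=T[:3,3]
    return o+d*((z-o[2])/d[:,2:3])
def proj(n,P):
    i=eyes.camera_info(n); K=np.array(i['camera_matrix']);T=np.linalg.inv(np.array(i['extrinsics']))
    c=(T[:3,:3]@np.atleast_2d(P).T).T+T[:3,3]; u=(K@c.T).T; return u[:,:2]/u[:,2:]
E
python3 - <<'E'
from h import *
np.set_printoptions(precision=3,suppress=True)
a=[snap(n,n+'0') for n in ('scene','side','wrist')]
for n in ('scene','side','wrist'): print(n,np.array(eyes.camera_info(n)['extrinsics']),np.array(eyes.camera_info(n)['camera_matrix'])[0])
o=monitor.get_obs(); print(o['t'],o['tool_pos'],R.from_rotvec(o['tool_rot']).as_matrix())
E
```

```text
scene [[ 0.881 -0.254  0.399 -0.136]
 [-0.473 -0.496  0.728 -1.221]
 [ 0.013 -0.83  -0.557  0.898]
 [ 0.     0.     0.     1.   ]] [459.521   0.    282.115]
side [[-0.099 -0.866  0.49  -0.279]
 [-0.995  0.082 -0.056 -0.027]
 [ 0.008 -0.493 -0.87   1.398]
 [ 0.     0.     0.     1.   ]] [470.645   0.    281.6  ]
wrist [[ 0.252 -0.92  -0.298  0.235]
 [-0.968 -0.24  -0.077 -0.585]
 [-0.001  0.308 -0.951  0.372]
 [ 0.     0.     0.     1.   ]] [341.175   0.    278.076]
0.15 [ 0.157 -0.605  0.404] [[ 0.968  0.252 -0.   ]
 [ 0.252 -0.968  0.002]
 [ 0.    -0.002 -1.   ]]
```

View pics/scene0.png

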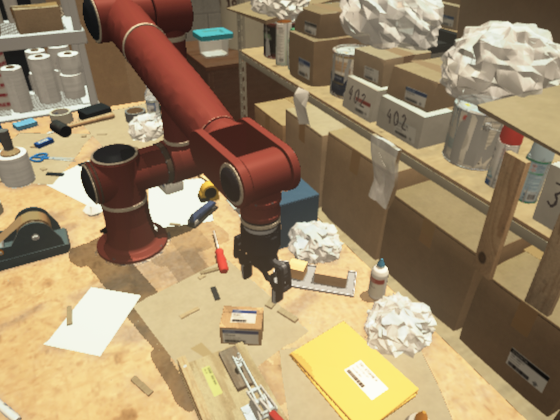

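View pics/side0.png

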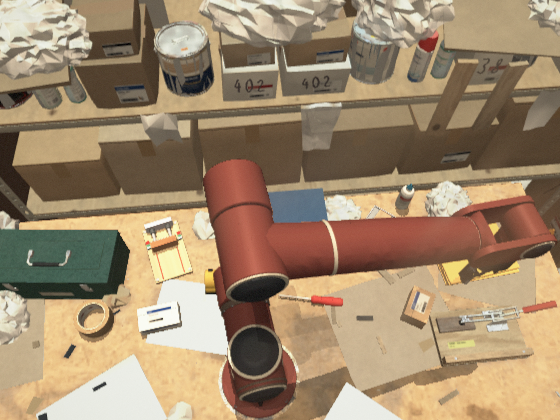

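View pics/wrist0.png

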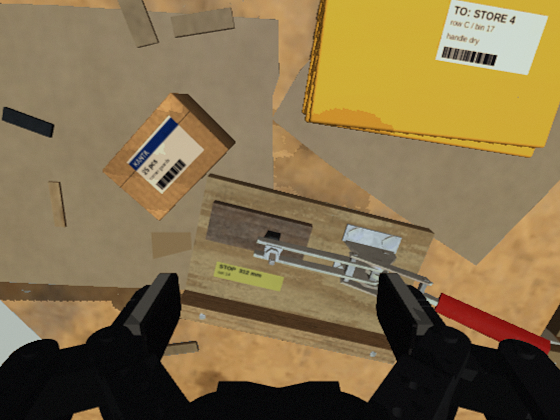

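The scene view shows the tray at about (322,280), mostly hidden behind the gripper, with the glue bottle at (379,280). In the side view the jig is at (165,250), the cabinet at (300,207) and the bottle at (407,193). The wrist camera sees only clutter.

```bash
python3 - <<'E'
from h import *
np.set_printoptions(precision=3,suppress=True)
print('tray scene',ray('scene',[(322,280),(355,292),(290,290)],0.005))
print('bottle',ray('side',[(405,205)],0.0),ray('scene',[(376,298)],0))
print('cab',ray('side',[(275,192),(325,190),(327,220)],0.16))
print('jig side',ray('side',[(148,222),(175,217),(192,275),(157,281)],0.012))
im=cv2.imread('pics/side0.png')[190:300,120:230]
im2=cv2.imread('pics/scene0.png')[220:320,220:400]
im=cv2.resize(im,(440,440),interpolation=2); im2=cv2.resize(im2,(792,440),interpolation=2)
cv2.imwrite('pics/c0.png',cv2.resize(np.hstack([im[:,:340],im2[:, 150:610]]),(800,440)))
E
```

```text
tray scene [[ 0.431 -0.428  0.005]
 [ 0.486 -0.51   0.005]
 [ 0.331 -0.421  0.005]]
bottle [[ 0.533 -0.552  0.   ]] [[ 0.527 -0.552  0.   ]]
cab [[ 0.525 -0.096  0.16 ]
 [ 0.518 -0.254  0.16 ]
 [ 0.41  -0.244  0.16 ]]
jig side [[0.542 0.333 0.012]
 [0.553 0.243 0.012]
 [0.334 0.187 0.012]
 [0.324 0.296 0.012]]
```

View pics/c0.png

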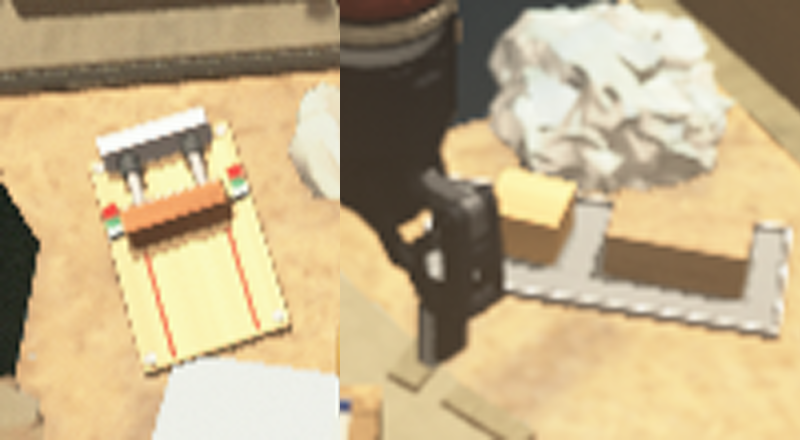

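The crop shows the pale offcut in the near half of the tray and the brown block in the far half. The jig has its stile at the far end. Moving over the tray for a wrist look.

>>> step_arm:
  commands:
    - [100, [60, -25, 0], 10]
    - [100, [115, -50, 0], 20]
    - [100, [170, -75, 0], 30]
    - [100, [225, -95, 0], 40]
    - [100, [280, -115, 0], 45]
    - [100, [280, -115, 0], 45]
    - [100, [280, -115, 0], 45]

```text
t: 1.02
tool_pos: [0.3994, -0.4229, 0.4043]
tool_rot: [3.032, -0.822, -0.001]
contact_force: [0.2, 0.5, -1.2]
opening: 0.0852
grip_force: 0.0
```

```bash
python3 - <<'E'
from h import *
import pickle
np.set_printoptions(precision=3,suppress=True)
o=monitor.get_obs(); i=eyes.camera_info('wrist'); snap('wrist','w1'); snap('side','s1')
pickle.dump((o,i),open('w1.pkl','wb'))
print(o['t'],o['q'],o['tool_pos'],R.from_rotvec(o['tool_rot']).as_matrix())
im=cv2.imread('pics/s1.png')[190:300,120:230]
cv2.imwrite('pics/c1.png',cv2.resize(im,(600,600),interpolation=2))
E
```

```text
1.025 [-0.942 -0.049  1.716 -0.001  1.476  1.159] [ 0.399 -0.423  0.404] [[ 0.863 -0.505 -0.001]
 [-0.505 -0.863  0.   ]
 [-0.001  0.    -1.   ]]
```

View pics/w1.png

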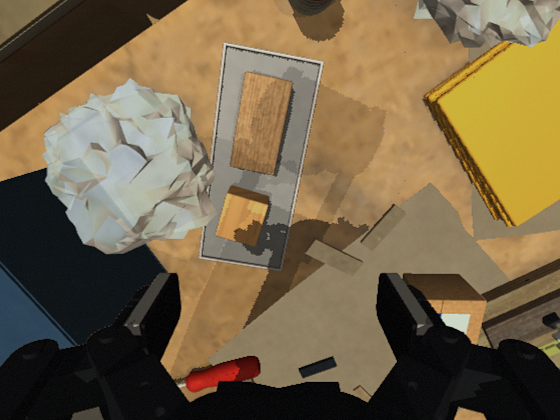

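The wrist view shows the tray at (262,155), the brown block at about (262,122), the offcut at (244,216), the paper ball left of the tray at (130,170), and the bottle at (318,5).

```bash
python3 - <<'E'
from h import *
import pickle
np.set_printoptions(precision=3,suppress=True)
o,i=pickle.load(open('w1.pkl','rb'))
im=cv2.imread('pics/w1.png'); h=cv2.cvtColor(im,cv2.COLOR_BGR2HSV)
m=cv2.inRange(h,(5,70,40),(30,255,255)); r=np.zeros_like(m); 
# inside tray polygon only
cv2.fillPoly(r,[np.array([(228,50),(318,66),(282,262),(206,252)])],255); m&=r
n,l,s,c=cv2.connectedComponentsWithStats(m)
for k in range(1,n):
    if s[k,4]>800:
        cs=cv2.findContours((l==k).astype('uint8'),0,2)[0]; print(s[k],c[k],cv2.minAreaRect(max(cs,key=len)), cv2.approxPolyDP(max(cs,key=len),4,True)[:,0].tolist())
print('tray corners',ray('w',[(224,44),(323,62),(280,270),(200,257)],0.008,i))
cv2.imwrite('pics/c2.png',np.hstack([cv2.resize(im[60:185,220:305],(340,500),interpolation=2),cv2.resize(cv2.imread('pics/s1.png')[200:290,135:205],(389,500),interpolation=2)]))
E
```

```text
[ 230   72   63  103 4548] [260.237 122.507] ((259.7115478515625, 122.94230651855469), (48.832916259765625, 96.48914337158203), 11.309932708740234) [[245, 72], [230, 165], [273, 174], [292, 82]]
[ 215  185   54   62 2313] [242.15  215.587] ((242.166015625, 215.4836883544922), (44.39278030395508, 53.438621520996094), 16.189205169677734) [[231, 185], [215, 235], [255, 246], [268, 196]]
tray corners [[ 0.539 -0.443  0.008]
 [ 0.476 -0.519  0.008]
 [ 0.299 -0.367  0.008]
 [ 0.362 -0.294  0.008]]
```

View pics/c2.png

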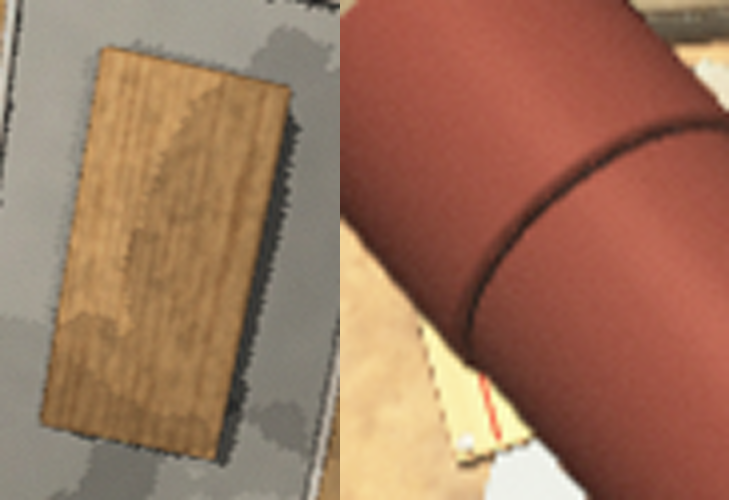

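The crop gives the block's top corners clearly: crop (103,46), (290,86), (217,460), (40,424). The jig is now hidden behind the arm, so I'll use the first side picture for it.

```bash
python3 - <<'E'
from h import *
import pickle
np.set_printoptions(precision=4,suppress=True)
o,i=pickle.load(open('w1.pkl','rb'))
P=ray('w',[(245.75,71.5),(292.5,81.5),(274.3,175),(230,166)],0.039,i)
print(P, np.linalg.norm(P-np.roll(P,-1,0),axis=1)); c=P.mean(0)
d=(P[0]+P[1]-P[2]-P[3]); yaw=np.degrees(np.arctan2(d[1],d[0])); print('c',c,'yaw',yaw)
M=R.from_rotvec(o['tool_rot']).as_matrix(); print('shift',(M.T@(c-o['tool_pos']))*1000,'toolyaw',np.degrees(np.arctan2(M[1,0],M[0,0])))
J=np.array([(147,373),(292,328),(228,118),(93,165)])/4+[120,190]
L=np.array([(148,253),(173,357),(230,232),(260,330)])/4+[120,190]
Q=ray('side',J,0.012); print('jig',Q,np.linalg.norm(Q-np.roll(Q,-1,0),axis=1),Q.mean(0))
l=ray('side',L,0.012); e=l[0]-l[1]; f=l[2]-l[3]; print(l,np.degrees(np.arctan2(e[1],e[0])),np.degrees(np.arctan2(f[1],f[0])))
E
```

```text
[[ 0.5035 -0.4495  0.039 ]
 [ 0.4747 -0.482   0.039 ]
 [ 0.4079 -0.4233  0.039 ]
 [ 0.4378 -0.3901  0.039 ]] [0.0435 0.089  0.0447 0.0887]
c [ 0.456  -0.4362  0.039 ] yaw -41.71957858125688
shift [ 55.8101 -17.1646 365.2952] toolyaw -30.341514638877037
jig [[0.3162 0.2969 0.012 ]
 [0.3438 0.1834 0.012 ]
 [0.5422 0.2359 0.012 ]
 [0.5075 0.3473 0.012 ]] [0.1168 0.2053 0.1167 0.1978] [0.4274 0.2659 0.012 ]
[[0.4213 0.2993 0.012 ]
 [0.3279 0.2769 0.012 ]
 [0.434  0.2332 0.012 ]
 [0.3445 0.2087 0.012 ]] 13.463518211351545 15.302749345196876
```

Block 44×89 mm and jig 117×200 mm both match the sizes given. Next is the grasp: shift (56,-17) mm, turn 11.4°, TCP height about 0.180 m.

>>> step_arm:
  commands:
    - [75, [30, -9, 20], 6]
    - [75, [56, -17, 60], 11.4]
    - [75, [56, -17, 115], 11.4]
    - [75, [56, -17, 165], 11.4]
    - [75, [56, -17, 200], 11.4]
    - [75, [56, -17, 218], 11.4]
    - [75, [56, -17, 224], 11.4]
    - [75, [56, -17, 224], 11.4]
  squeeze: 50

```text
t: 2.12
tool_pos: [0.4565, -0.4374, 0.1819]
tool_rot: [2.934, -1.121, 0.002]
contact_force: [-0.2, -0.1, 0.1]
opening: 0.064
grip_force: 0.0
```

>>> step_arm:
  commands:
    - [40, [0, 0, 0], 0]
    - [30, [0, 0, 0], 0]
    - [30, [0, 0, 0], 0]
    - [30, [0, 0, 0], 0]
    - [30, [0, 0, 0], 0]
    - [30, [0, 0, 0], 0]
    - [30, [0, 0, 0], 0]
  squeeze: 50

```text
t: 3.0
tool_pos: [0.4571, -0.4374, 0.183]
tool_rot: [2.933, -1.12, 0.005]
contact_force: [-0.6, -1.2, 6.4]
opening: 0.044
grip_force: 54.1
```

Gripped: opening 44 mm, 54 N. Lifting straight up.

>>> step_arm:
  commands:
    - [30, [0, 0, -10], 0]
    - [30, [0, 0, -40], 0]
    - [30, [0, 0, -90], 0]
    - [30, [0, 0, -145], 0]
    - [30, [0, 0, -200], 0]
    - [30, [0, 0, -230], 0]
    - [30, [0, 0, -230], 0]

```text
t: 3.88
tool_pos: [0.4566, -0.4368, 0.4144]
tool_rot: [2.932, -1.119, 0.008]
contact_force: [-0.0, -0.1, -1.8]
opening: 0.0443
grip_force: 53.4
```

```bash
python3 - <<'E'
from h import *
o=monitor.get_obs(); M=R.from_rotvec(o['tool_rot']).as_matrix()
y=np.radians(14.6); t=np.array([.427,.266,.41])-0.06*np.array([np.cos(y),np.sin(y),0])
print(o['tool_pos'],o['opening'],o['grip_force'],M.T@(t-o['tool_pos'])*1000,np.degrees(np.arctan2(M[1,0],M[0,0])))
E
```

```text
[ 0.45662529 -0.43676807  0.41435934] 0.0442890064536681 53.38228940963745 [-523.66924807 -454.23814179    0.73260223] -41.79321419461629
```

>>> step_arm:
  commands:
    - [30, [-20, -17, 0], -2]
    - [30, [-60, -52, 0], -7]
    - [30, [-105, -91, 0], -12]
    - [30, [-150, -130, 0], -17]
    - [30, [-195, -169, 0], -22]
    - [30, [-240, -208, 0], -27]
    - [30, [-285, -247, 0], -32]
    - [30, [-330, -286, 0], -37]
    - [30, [-375, -325, 0], -42]
    - [30, [-420, -364, 0], -47]
    - [30, [-465, -403, 0], -52]
    - [30, [-500, -434, 0], -56.4]

```text
t: 5.38
tool_pos: [0.3716, 0.2221, 0.4077]
tool_rot: [3.114, 0.406, -0.006]
contact_force: [1.3, -0.5, -2.0]
opening: 0.0447
grip_force: 53.4
```

```bash
python3 - <<'E'
from h import *
import pickle
np.set_printoptions(precision=4,suppress=True)
o=monitor.get_obs(); i=eyes.camera_info('wrist'); a=snap('wrist','w3')
pickle.dump((o,i),open('w3.pkl','wb')); b=snap('side','s3')
M=R.from_rotvec(o['tool_rot']).as_matrix(); print(o['t'],o['tool_pos'],M,o['opening'])
v=np.hstack([cv2.resize(a,(460,345)),cv2.resize(b[170:310,90:230],(340,345))]); cv2.imwrite('pics/c3.png',v[:,:,::-1])
E
```

```text
5.375 [0.3716 0.2221 0.4077] [[ 0.9666  0.2562 -0.0039]
 [ 0.2562 -0.9666 -0.0015]
 [-0.0042  0.0004 -1.    ]] 0.04469175591560886
```

View pics/c3.png

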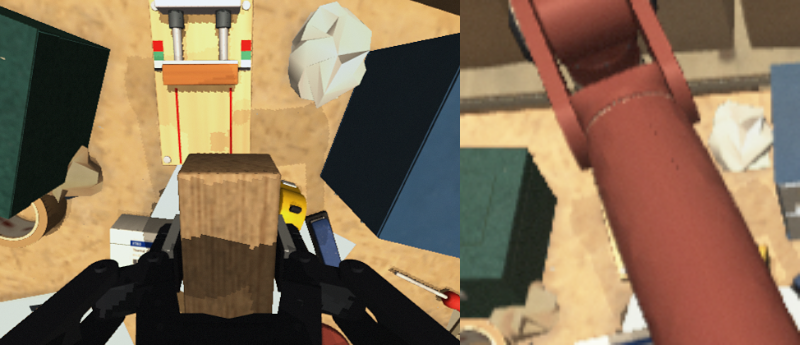

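The wrist view shows the held block in the lower middle, square to the jig. Red lines stand at crop x≈178 and 231 over rows 88–158, with the stile at rows 62–86. Both side views of the jig are blocked by the arm. I'll fit the red lines from this view.

```bash
python3 - <<'E'
from h import *
import pickle
np.set_printoptions(precision=4,suppress=True)
o,i=pickle.load(open('w3.pkl','rb')); im=cv2.imread('pics/w3.png'); h=cv2.cvtColor(im,cv2.COLOR_BGR2HSV)
m=cv2.inRange(h,(0,130,80),(8,255,255))|cv2.inRange(h,(172,130,80),(180,255,255)); m[:100]=0; m[215:]=0; m[:,:190]=0; m[:,310:]=0
E=[];
for a,b in ((190,245),(255,310)):
    v,u=np.nonzero(m[:,a:b]); u=u+a; k=v>112
    P=ray('w',np.c_[u[k],v[k]],0.012,i)[:,:2]; vx,vy,x,y=cv2.fitLine(P.astype('float32'),cv2.DIST_HUBER,0,.001,.001).ravel()
    if vx<0: vx,vy=-vx,-vy
    s=(P-[x,y])@[vx,vy]; E.append((np.array([x,y]),np.array([vx,vy]),s)); print('n',len(u),'yaw',np.degrees(np.arctan2(vy,vx)),'ends',[x,y]+s.min()*np.array([vx,vy]),[x,y]+s.max()*np.array([vx,vy]),v.min(),v.max())
d=E[0][1]+E[1][1]; d/=np.linalg.norm(d); nrm=np.array([-d[1],d[0]])
print('gap',(E[0][0]-E[1][0])@nrm,'yaw',np.degrees(np.arctan2(d[1],d[0])))
mid=(E[0][0]@nrm+E[1][0]@nrm)/2
# stile: orange mask extents along central columns
col=h[60:130,235:260]; 
print('col px',[(r+60,col[r].mean(0).round().tolist()) for r in range(12,50,1)])
near=ray('w',[(202,197)],0.012,i)[0,:2]; print('base corner along d',near@d)
M=R.from_rotvec(o['tool_rot']).as_matrix(); g=o['tool_pos']+M[:,2]*.155
print('mid lateral',mid,'tool lateral',o['tool_pos'][:2]@nrm,'grasp lat',g[:2]@nrm,'tool along',o['tool_pos'][:2]@d,'lines start along',[(e[0]@d+e[2].min()) for e in E],'end',[(e[0]@d+e[2].max()) for e in E])
for r in (74,78,80,100,102,104,106,108): print(r,ray('w',[(247,r)],.048,i)[0,:2]@d,ray('w',[(247,r)],.013,i)[0,:2]@d)
cv2.imwrite('pics/c4.png',cv2.resize(im[40:210,180:310],(459,600),interpolation=2))
E
```

```text
n 211 yaw 15.198821 ends [0.3294 0.2774] [0.4172 0.3012] 107 198
n 166 yaw 15.530765 ends [0.359  0.2147] [0.4346 0.2357] 107 187
gap 0.06800984 yaw 15.364793
col px [(72, [26.0, 106.0, 231.0]), (73, [24.0, 57.0, 212.0]), (74, [94.0, 5.0, 243.0]), (75, [85.0, 7.0, 244.0]), (76, [57.0, 5.0, 243.0]), (77, [13.0, 27.0, 225.0]), (78, [12.0, 195.0, 161.0]), (79, [13.0, 189.0, 227.0]), (80, [13.0, 185.0, 230.0]), (81, [13.0, 185.0, 229.0]), (82, [13.0, 185.0, 228.0]), (83, [13.0, 185.0, 228.0]), (84, [13.0, 184.0, 227.0]), (85, [13.0, 185.0, 226.0]), (86, [13.0, 185.0, 222.0]), (87, [12.0, 185.0, 219.0]), (88, [12.0, 185.0, 218.0]), (89, [12.0, 186.0, 220.0]), (90, [13.0, 186.0, 221.0]), (91, [13.0, 186.0, 222.0]), (92, [13.0, 186.0, 224.0]), (93, [13.0, 185.0, 225.0]), (94, [13.0, 186.0, 224.0]), (95, [13.0, 185.0, 223.0]), (96, [13.0, 186.0, 222.0]), (97, [13.0, 185.0, 221.0]), (98, [13.0, 186.0, 220.0]), (99, [13.0, 186.0, 216.0]), (100, [12.0, 187.0, 213.0]), (101, [12.0, 188.0, 204.0]), (102, [12.0, 189.0, 166.0]), (103, [15.0, 156.0, 119.0]), (104, [18.0, 135.0, 160.0]), (105, [17.0, 136.0, 159.0]), (106, [17.0, 136.0, 158.0]), (107, [17.0, 136.0, 159.0]), (108, [17.0, 137.0, 158.0]), (109, [17.0, 137.0, 157.0])]
base corner along d 0.39246593088521065
mid lateral 0.14603785 tool lateral 0.11575310616772877 grasp lat 0.11569139389031138 tool along 0.4171507279507959 lines start along [np.float64(0.3911303412090194), np.float64(0.40310308131905803)] end [np.float64(0.4820744720525947), np.float64(0.48147611210899105)]
74 0.5169010124563899 0.5190221055226482
78 0.5135563157489562 0.5153204193030511
80 0.5118753719147559 0.5134600632913544
100 0.4947436240816124 0.49449979262447585
102 0.4929975429831186 0.49256734705288535
104 0.4912453533320873 0.49062814094462226
106 0.4894870230167804 0.48868213876056593
108 0.48772251969998875 0.48672930471206044
```

View pics/c4.png

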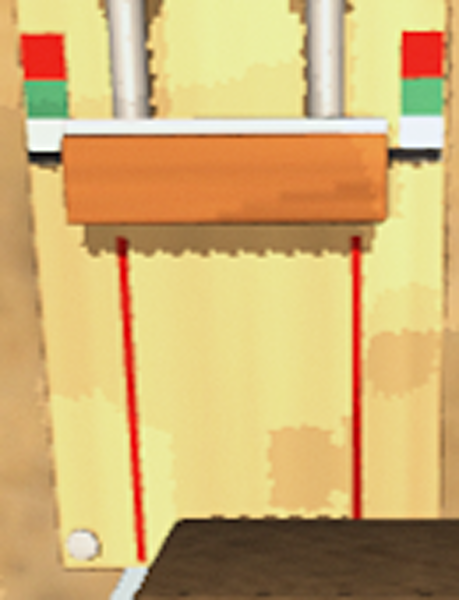

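Measured: gap between lines 68.0 mm (given 68), jig yaw 15.36°. The origin lies 0.488 m along the pushing direction, from both the line start and the stile, and the lateral position is 0.146 m. Now moving over the placing spot and part-way down.

>>> step_arm:
  commands:
    - [30, [6, -15, 0], -0.5]
    - [30, [12, -30, 20], -0.5]
    - [30, [12, -30, 70], -0.5]
    - [30, [12, -30, 120], -0.5]
    - [30, [12, -30, 155], -0.5]
    - [30, [12, -30, 172], -0.5]
    - [30, [12, -30, 172], -0.5]
    - [30, [12, -30, 172], -0.5]

```text
t: 6.48
tool_pos: [0.3779, 0.2525, 0.2404]
tool_rot: [-3.114, -0.412, -0.004]
contact_force: [0.1, -0.3, -1.8]
opening: 0.044
grip_force: 53.3
```

```bash
cat > st.py <<'E'
from h import *
np.set_printoptions(precision=4,suppress=True)
y=np.radians(15.36); d=np.array([np.cos(y),np.sin(y),0]); n=np.array([-d[1],d[0],0])
o=monitor.get_obs(); M=R.from_rotvec(o['tool_rot']).as_matrix(); t=o['tool_pos']; g=t+.155*M[:,2]
print('t',o['t'],'jig x %.1f y %.1f (grasp y %.1f) z %.1f mm'%((t@d-.488)*1e3,(t@n-.146)*1e3,(g@n-.146)*1e3,t[2]*1e3),'yaw err',np.degrees(np.arctan2(M[1,0],M[0,0]))-15.36,'tilt',M[:2,2],'F',np.array(o['contact_force'])@d,np.array(o['contact_force'])@n,o['contact_force'][2],'op',o['opening'],o['grip_force'])
E
python3 st.py; python3 - <<'E'
from h import *
import pickle
o=monitor.get_obs(); i=eyes.camera_info('wrist'); snap('wrist','w5'); pickle.dump((o,i),open('w5.pkl','wb'))
E
```

```text
t 6.475 jig x -56.7 y -2.7 (grasp y -2.6) z 240.4 mm yaw err -0.2920636235998497 tilt [0.0027 0.0012] F 0.00647595197503563 -0.2833757768322921 -1.7749482657159341 op 0.04404171833085119 53.342299461364746
```

View pics/w5.png

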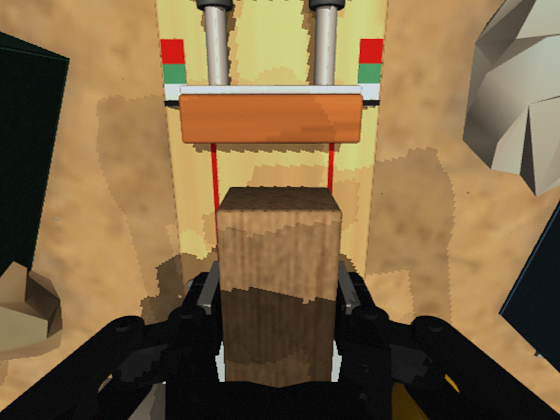

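The view shows the block centred between the red lines to within about 3 mm, with its front end (row 188) short of the stile (row 143). Lowering with small corrections.

>>> step_arm:
  commands:
    - [30, [-3, -3, 15], -0.3]
    - [30, [-3, -3, 30], -0.3]
    - [30, [-3, -3, 40], -0.3]
    - [30, [-3, -3, 44], -0.3]
    - [30, [-3, -3, 47], -0.3]
    - [30, [-3, -3, 48], -0.3]
    - [30, [-3, -3, 49], -0.3]
    - [30, [-3, -3, 49], -0.3]

```text
t: 7.52
tool_pos: [0.3737, 0.2546, 0.1919]
tool_rot: [3.112, 0.421, -0.004]
contact_force: [-11.1, -5.0, 16.5]
opening: 0.0443
grip_force: 55.6
```

```bash
python3 st.py
```

```text
t 7.525 jig x -60.2 y 0.5 (grasp y 0.4) z 191.9 mm yaw err 0.04809506940132735 tilt [-0.0021 -0.0012] F -11.992402127858083 -1.934640943175002 16.463136676603888 op 0.04434929845647126 55.63494622707367
```

Contact at the expected height, but pressed too hard at 18 N. Easing off.

>>> step_arm:
  commands:
    - [30, [0, 0, -1], 0]
    - [30, [0, 0, -2], 0]
    - [30, [0, 0, -2], 0]

```text
t: 7.9
tool_pos: [0.3736, 0.2544, 0.192]
tool_rot: [-3.113, -0.421, -0.001]
contact_force: [-1.1, 0.2, 0.7]
opening: 0.0442
grip_force: 53.6
```

```bash
python3 st.py; python3 - <<'E'
from h import *
im=snap('wrist','w6')[:,:,::-1]; h=cv2.cvtColor(np.ascontiguousarray(im),cv2.COLOR_BGR2HSV)
i=eyes.camera_info('wrist'); y=np.radians(15.36); d=np.array([np.cos(y),np.sin(y),0])
P=lambda r,z:(ray('w',[(278,r)],z,i)[0]@d-.488)*1e3
c=h[40:300,260:295].mean(1).astype(int); p=None
for r,v in enumerate(c):
    if p is not None and np.abs(v-p).sum()>25: print(r+40,p,v,'x@48 %.1f x@12 %.1f'%(P(r+40,.048),P(r+40,.012)))
    p=v
E
```

```text
t 7.9 jig x -60.4 y 0.4 (grasp y 0.4) z 192.0 mm yaw err 0.03906243142390231 tilt [0.0007 0.0003] F -0.9843711438592195 0.44877355983169115 0.690745856288169 op 0.044160488446202024 53.64011228084564
66 [ 23 109 197] [ 16  43 163] x@48 29.2 x@12 32.3
67 [ 16  43 163] [ 23  13 213] x@48 28.9 x@12 31.9
68 [ 23  13 213] [ 81  13 223] x@48 28.7 x@12 31.5
69 [ 81  13 223] [101  19 228] x@48 28.4 x@12 31.2
76 [ 69   9 220] [ 22  17 208] x@48 26.4 x@12 28.5
77 [ 22  17 208] [ 10  37 176] x@48 26.1 x@12 28.1
78 [ 10  37 176] [  9  84 111] x@48 25.8 x@12 27.8
79 [  9  84 111] [ 11 202 138] x@48 25.5 x@12 27.4
80 [ 11 202 138] [ 12 190 190] x@48 25.2 x@12 27.0
148 [ 11 192 116] [ 12 178  98] x@48 4.4 x@12 -0.5
149 [ 12 178  98] [ 17 140 110] x@48 4.0 x@12 -1.0
157 [ 17 138 135] [ 19 132 157] x@48 1.4 x@12 -4.4
158 [ 19 132 157] [ 20 125 178] x@48 1.1 x@12 -4.9
186 [ 21 123 210] [ 19 131 191] x@48 -8.4 x@12 -17.4
187 [ 19 131 191] [ 15 134  71] x@48 -8.8 x@12 -17.9
188 [ 15 134  71] [ 14 127  47] x@48 -9.1 x@12 -18.4
210 [ 15 134  86] [ 15 134 114] x@48 -17.0 x@12 -28.7
212 [ 15 133 135] [ 15 130 165] x@48 -17.7 x@12 -29.7
```

The block lies flat with its front end at jig x≈-17 mm. The stile face is at +4.5 mm, so the gap is 22 mm. Advancing slowly.

>>> step_arm:
  commands:
    - [30, [3, 0, 0], 0]
    - [30, [7, 0, 0], 0]
    - [30, [11, 0, 0], 0]
    - [30, [15, 0, 0], 0]
    - [30, [18, 0, 0], 0]
    - [30, [21, 0, 0], 0]
    - [30, [24, 0, 0], 0]
    - [30, [27, 0, 0], 0]
    - [30, [30, 0, 0], 0]
    - [30, [30, 0, 0], 0]

```text
t: 9.2
tool_pos: [0.4016, 0.2623, 0.192]
tool_rot: [3.112, 0.421, -0.008]
contact_force: [-10.7, -3.2, 11.8]
opening: 0.0437
grip_force: 54.8
```

```bash
python3 st.py
```

```text
t 9.2 jig x -31.3 y 0.5 (grasp y 0.5) z 192.0 mm yaw err 0.04602670032207534 tilt [-0.0049 -0.0017] F -11.19906648575697 -0.2595207903899379 11.7975662501636 op 0.0436678756955948 54.827492237091064
```

>>> step_arm:
  commands:
    - [30, [1, 0, -0.5], 0]
    - [30, [3, 0, -1], 0]
    - [30, [5, 0, -1], 0]
    - [30, [7, 0, -1], 0]
    - [30, [7, 0, -1], 0]
    - [30, [7, 0, -1], 0]

```text
t: 9.95
tool_pos: [0.4074, 0.2639, 0.1921]
tool_rot: [3.112, 0.421, -0.013]
contact_force: [-12.7, -3.9, 10.4]
opening: 0.0443
grip_force: 54.8
```

```bash
cat > pic.py <<'E'
import sys
from h import *
i=eyes.camera_info('wrist'); im=snap('wrist',sys.argv[1])[:,:,::-1]; h=cv2.cvtColor(np.ascontiguousarray(im),cv2.COLOR_BGR2HSV)
y=np.radians(15.36); d=np.array([np.cos(y),np.sin(y),0])
P=lambda r,z:(ray('w',[(278,r)],z,i)[0]@d-.488)*1e3
c=h[60:260,260:295].mean(1).astype(int); p=None
for r,v in enumerate(c):
    if p is not None and np.abs(v-p).sum()>25: print(r+60,p,v,'x@48 %.1f'%P(r+60,.048))
    p=v
v=np.hstack([cv2.resize(im[30:240,150:290],(400,600),interpolation=2),cv2.resize(im[30:240,270:410],(400,600),interpolation=2)])
cv2.imwrite('pics/c_%s.png'%sys.argv[1],v)
E
python3 st.py; python3 pic.py w7
```

```text
t 9.95 jig x -25.3 y 0.5 (grasp y 0.4) z 192.1 mm yaw err 0.04921135719993153 tilt [-0.008  -0.0027] F -13.264189082302703 -0.3869824664704855 10.376996198727223 op 0.04433391566460794 54.84540045261383
127 [ 20 123 192] [90 20 73] x@48 44.9
128 [90 20 73] [ 9 35 82] x@48 44.6
134 [10 38 90] [ 11  38 146] x@48 42.7
135 [ 11  38 146] [ 13  28 212] x@48 42.4
136 [ 13  28 212] [ 37  11 214] x@48 42.0
137 [ 37  11 214] [ 70  13 222] x@48 41.7
144 [ 12  27 205] [ 10  36 169] x@48 39.5
145 [ 10  36 169] [  9  46 113] x@48 39.2
146 [  9  46 113] [ 11 214  63] x@48 38.8
147 [ 11 214  63] [ 11 195  72] x@48 38.5
148 [ 11 195  72] [ 11 191 122] x@48 38.2
149 [ 11 191 122] [ 11 189 177] x@48 37.9
209 [ 11 193 142] [ 11 188 110] x@48 17.2
210 [ 11 188 110] [ 14 143  91] x@48 16.8
211 [ 14 143  91] [ 15 132 131] x@48 16.5
```

View pics/c_w7.png

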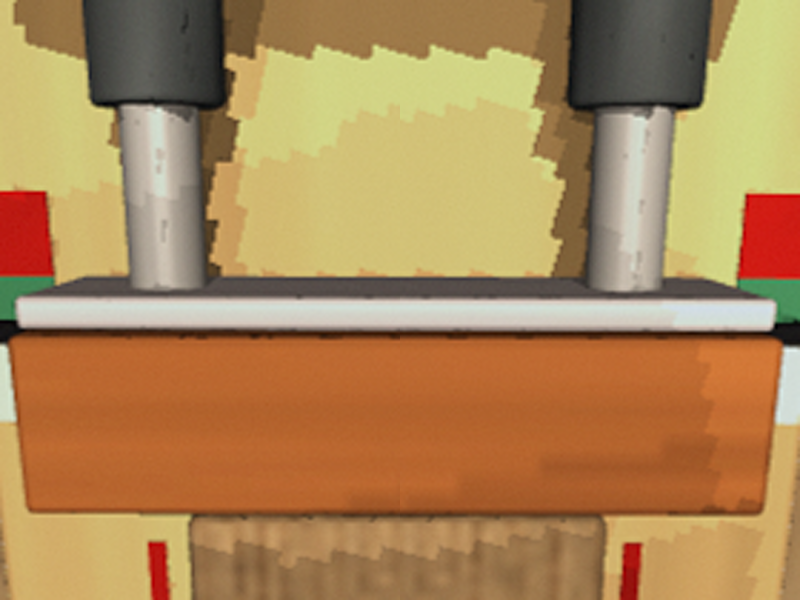

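The picture shows the stile face flush and square against the block. The pointers are just inside the green, and measured travel is about 12.5–13 mm. A further 2 mm puts it mid-green.

>>> step_arm:
  commands:
    - [30, [1, 0, -0.3], 0]
    - [30, [2, 0, -0.5], 0]
    - [30, [2.5, 0, -0.5], 0]
    - [30, [2.5, 0, -0.5], 0]
    - [30, [2.5, 0, -0.5], 0]
    - [30, [2.5, 0, -0.5], 0]
    - [30, [2.5, 0, -0.5], 0]

```text
t: 10.88
tool_pos: [0.4093, 0.2644, 0.1922]
tool_rot: [3.111, 0.421, -0.016]
contact_force: [-14.3, -3.9, 9.4]
opening: 0.0442
grip_force: 54.8
```

```bash
python3 st.py; python3 pic.py w8 | tail -3
```

```text
t 10.875 jig x -23.3 y 0.5 (grasp y 0.4) z 192.2 mm yaw err 0.053274131136836544 tilt [-0.0097 -0.0033] F -14.830614767947262 0.038102207344391424 9.381638632065401 op 0.0441741590456069 54.82599198818207
210 [ 11 187 113] [ 14 147  91] x@48 18.6
211 [ 14 147  91] [ 15 133 128] x@48 18.3
212 [ 15 133 128] [ 15 131 155] x@48 17.9
```

Stile travel is now about 14.5–15 mm, and the block is square, centred, at rest and held. Handing in.

```bash
python3 -c "
from h import *
print(finish_job())"; 
```

```text
the job is handed in; nothing more can be done
None
```

I handed the job in at about 11 s with the pine block lying flat on the jig, centred and square, and still gripped against the stile; no verdict came back. I measured the stile travel at about 14.5–15 mm, mid-green; the offcut and glue bottle were not rechecked after the lift.

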